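Pin the funnel arm in its working position

ROBOT

A 6-joint arm with a two-finger parallel gripper is mounted at the origin on the work surface. World frame = base frame: x ahead of the robot, y to its left, z up, the work surface at z = 0. Lengths are in m, angles in rad, forces in N, time in s.
With the tool pointing down it reaches from about 0.35 to 0.725 m from the base axis. Payload 4.3 kg.
Tool frame: the origin (TCP) lies midway between the tips of the shut fingers; the grasp point (between the pads) lies 19 mm behind it; z points along the fingers, y is the direction in which the jaws open and shut (so a half turn about z gives the same grasp; the last joint's range is limited). The gripper opens to 85 mm and grips with 20 to 120 N. Pads are 22 mm wide; open, the fingers measure 114 mm over their backs; the gripper's body (76 mm by 85 mm) begins 54 mm behind the grasp point. The pads swing forward as they close: fully open they stand 13 mm farther back than shut.
Start: joints at [1.135, 0.377, 0.081, 1.274, 0, 1.46], TCP at [0.184, 0.545, 0.231] pointing down, gripper open.
Joint ranges: [-2.72, 2.72], [-0.84, 1.66], [-1.02, 1.22], [-1.77, 2.12], [-1.37, 1.28], [-3.14, 3.14]. Speed limits (rad/s): [2.57, 2.57, 3.14, 3.14, 3.14, 3.14].

INTERFACE

Orientations are given as a 3x3 rotation matrix whose columns are the frame's x, y, z axes.
In Python, from workcell import sense, grab_frame, get_calibration, r gives the robot as it stands. The module is installed in compiled form; this text tells all that it offers.
- The arm moves only by the shell command python3 -m creep 'ROWS'. ROWS is JSON, a list of rows, each a list of 7 numbers: the shift along the tool's x, y, z in mm, then the turn, a rotation vector about the tool's x, y, z in degrees, then the closure, from 0 (fully open) to 1 (shut). In form: [[x, y, z, ax, ay, az, hand], ...]. A call has 1 to 10 rows; each row is the pose to reach, as a shift and turn from the pose measured when the call began, along the tool's axes at that moment; what a row does not reach only later rows make up. A row lasts 1/8 s, in which the tool goes at most 62.5 mm and 10.7 degrees, less where a joint would pass 70% of its speed; a pose out of reach is approached as far as the arm can. A call with a gripper value outside its range is refused whole. The fingers move at their own pace and stop on an object; the grip force is fixed at half the most. Time passes only in rows, so rows that repeat a pose let the fingers close. It gives the time, the measured TCP pose, the force and the opening at its end, in the units of the state.
- sense(): the state, without advancing time (a new reading comes with each control period).
- grab_frame(name): name is "scene" or "top" or "wrist"; returns (picture, depth): 420x560x3 uint8, red, green, blue; 420x560 float32, m along the optical axis (not along the pixel's ray), 0 where there is no reading.
- get_calibration(name): a dict with "vertical_fov" (degrees; the focal length in pixels is half the picture's height over the tangent of half this angle, whatever the lens; pixels are square), "cx", "cy" (the principal point, pixels), "R" (3x3) and "t" (3): a world point X has camera coordinates R X + t. Camera axes: x right, y down, z forward; pixel columns grow to the right and rows downward; lengths in m; the calibration is good to about 2 mm. A picture is of the moment at which its call begins: read the wrist's pose just before it. get_calibration takes no time and is no camera call; for the wrist camera it gives the pose at the moment of the call.
- r.close_job(): hands the job in, once; it reports no verdict.
The state is a dict: "time_s": time; "qpos": joint angles; "dq": joint speeds; "effort": joint torques, N m; "ee_pos": TCP position; "ee_rot": TCP orientation; "contact_force": force on the tool from outside, world axes, zero at the start; "torque": the same for the moment, N m; "finger_gap": opening from 0.0 (shut) to 1.0 (fully open).
Only numpy, scipy, OpenCV 4.12 (cv2) and the standard library are available. Lean on these libraries where they do the work, as an engineer would, in place of code of your own. Each camera call takes 0.05 s, during which the arm holds its last target.

TASK

Swing the stand's funnel arm in by its black knob until the round pin hole in the arm lies over the hole in the plate beneath it. Then take the long locking pin (thick shank, straight cylindrical black grip) out of the white rack, put it nose down through both holes until its collar sits flat on the arm, and let go.

Things in the scene. Friction and masses are not known exactly. Their poses are not given: they have to be found in the camera images.
- pin: Steel locking pin hanging upright, nose down, in any hole of the white rack. Origin: on its axis at its collar's underside, z up. Below: shank 20 mm thick, 40 mm long, then a 20 mm nose tapering to 8 mm. Above: collar 40 mm wide, 5 mm thick, then a straight black grip 24 mm in diameter, 36 mm tall. About 150 g. Beside it hang a short plug (44 mm disc grip) and a thin 8 mm rod (14 mm grip).
- rack: White rack, 270 x 70 mm, fixed, to the robot's right, open at the sides; origin under its centre, x along its length (within 12 degrees of the robot's straight ahead). Top 80 mm above the table, where the collars rest; three 24 mm holes 85 mm apart along x, one at the centre. Neighbours stand only along x: fingers closing across it (left-right) have room.
- base_hole (a point): Centre of the 28 mm through hole in the stand's fixed lower aluminium plate, at that plate's top, 74 mm above the table (plate 14 mm thick, 48 mm clear below). Its x axis is level and points from the arm's pivot through the hole; z up. The vertical pivot axis is 90 mm behind it (-x). The stand is fixed, to the robot's left.
- swing (a joint): Angle (rad) of the steel arm: 0 with its pin hole over base_hole, growing clockwise from above; starts 0.55 to 0.95, swung towards the robot; no stop at 0. Stays where left; about 1 N at the knob moves it. Bar 56 mm wide, 14 mm thick, top 90 mm above the table, 2 mm over the lower plate. From the pivot: 28 mm pin hole at 90 mm, knob at 165 mm, 57 mm funnel opening (not for the pin) at 235 mm.
- knob (a point): Centre of the top of the arm's upright black round knob, 22 mm in diameter, 38 mm tall, fixed on the arm 165 mm from the pivot axis; its top is 128 mm above the table. It moves with the arm and can turn between the fingers as the arm swings.
Mind the look-alikes: they are no part of the job. What is shaped like the pin but pink or yellow is not meant.

How it is judged:
At the end, for the whole second after the job is handed in: The arm is within 0.12 rad of 0, and the locking pin stands in both holes: its axis within 12 mm of the lower hole's centre, its collar down on the arm (origin 10 to 21 mm above the lower plate's top; 16 mm when seated), nose down, within 10 degrees of upright, at rest and released (value of joint swing between -0.12 and 0.12 rad and horizontal distance between pin and base_hole below 0.012 m and z of pin in the frame of base_hole between 0.01 and 0.021 m and angle between pin's own z axis and vertical below 0.17 rad and linear speed of pin below 0.02 m/s); the robot touches nothing.
It also fails if it takes over 58 s, if anything falls off the work surface, if the arm or the gripper's body presses on something with over 40 N, if the wrist force passes 120 N, or if a joint passes its speed limit or range.

## Working session

There is one attempt and no reset: what is moved stays moved. The work goes in short steps, Python scripts to look and compute and a shell command to move; the robot and the scene stay as the last step left them, time stands still between calls to the robot, and variables do not carry over. Pictures are saved under pics/ and viewed, and the job is handed in when it is done.

```bash
mkdir -p pics; cat > h.py <<'E'
import numpy as np, cv2
from workcell import sense, grab_frame, get_calibration, r
def K(c,h=420):
    f=h/2/np.tan(np.radians(c["vertical_fov"])/2); return f,c["cx"],c["cy"]
def ray(c,u,v,z):
    f,cx,cy=K(c); R=np.array(c["R"]);t=np.array(c["t"])
    o=-R.T@t; d=R.T@np.array([(u-cx)/f,(v-cy)/f,1.]); return o+d*(z-o[2])/d[2]
def proj(c,X):
    f,cx,cy=K(c); p=np.array(c["R"])@np.array(X)+np.array(c["t"]); return f*p[0]/p[2]+cx,f*p[1]/p[2]+cy
def cloud(c,dep):
    f,cx,cy=K(c); v,u=np.mgrid[:420,:560]; P=np.stack([(u-cx)/f*dep,(v-cy)/f*dep,dep],-1)
    W=(P-np.array(c["t"]))@np.array(c["R"]); W[dep<=0]=np.nan; return W
E
python3 - <<'E'
from h import *
for n in ["scene","top","wrist"]:
    c=get_calibration(n); p,d=grab_frame(n)
    cv2.imwrite(f"pics/{n}0.png",p[:,:,::-1]); np.savez(f"{n}0.npz",p=p,d=d,**c)
    print(n,c)
s=sense();print(s["time_s"],s["ee_pos"],s["ee_rot"],s["finger_gap"])
E
```

```text
scene {'vertical_fov': 43.707143516033476, 'cx': 278.91330687114896, 'cy': 214.11941374306286, 'R': array([[ 0.81438566,  0.58007124, -0.01712769],
       [ 0.30176162, -0.4484965 , -0.84130304],
       [-0.49569741,  0.67997666, -0.54029236]]), 't': array([-0.41393281, -0.1010007 ,  1.37603942])}
top {'vertical_fov': 43.643229739235956, 'cx': 276.0844654626334, 'cy': 201.3817254400404, 'R': array([[-0.02474975, -0.99966241, -0.00790628],
       [-0.98403105,  0.0257557 , -0.17612363],
       [ 0.17626781,  0.003421  , -0.9843363 ]]), 't': array([-0.01789795,  0.55972822,  1.33395005])}
wrist {'vertical_fov': 66.16070907459974, 'cx': 278.672749041074, 'cy': 208.85663351285086, 'R': array([[ 0.31967174,  0.94752668, -0.0017807 ],
       [ 0.90677829, -0.30537797,  0.29068443],
       [ 0.27488746, -0.09453829, -0.95681732]]), 't': array([-0.57392912, -0.03782436,  0.37914486])}
0.15 [0.18376334 0.54416871 0.23051956] [[-9.47395344e-01  3.20064767e-01 -7.79417758e-04]
 [ 3.20065658e-01  9.47393826e-01 -1.70678082e-03]
 [ 1.92135167e-04 -1.86646106e-03 -9.99998240e-01]] 1.0003407378889837
```

View pics/scene0.png

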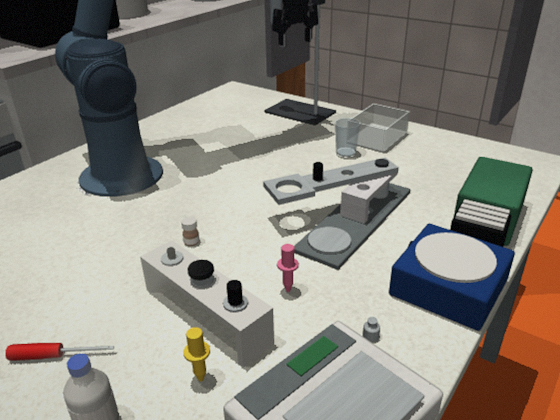

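View pics/top0.png

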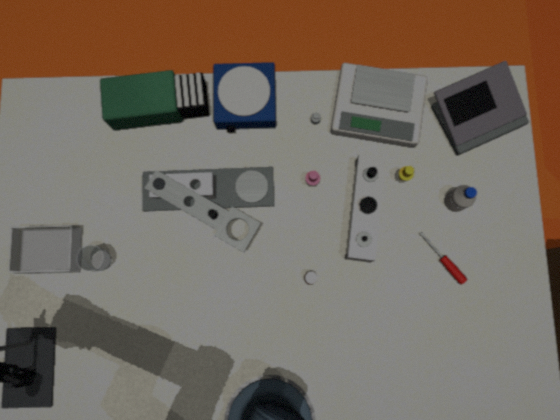

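View pics/wrist0.png

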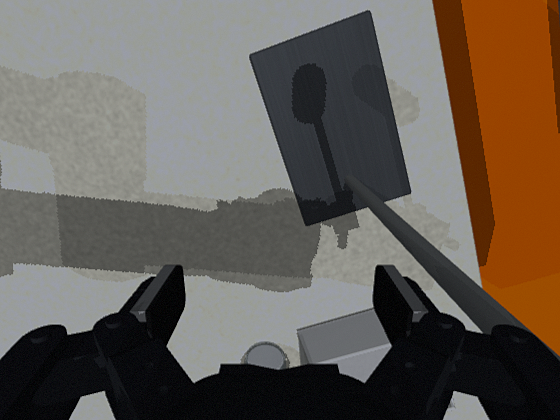

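```bash
python3 - <<'E'
import cv2,numpy as np
a=np.load("top0.npz")["p"][:,:,::-1]
A=cv2.resize(a[140:270,130:290],None,fx=4.5,fy=4.5,interpolation=cv2.INTER_CUBIC)
cv2.imwrite("pics/topstand.png",A)
b=np.load("scene0.npz")["p"][:,:,::-1]
A1=cv2.resize(a[145:275,335:425],(390,563),interpolation=cv2.INTER_CUBIC)
B1=cv2.resize(b[225:385,130:290],None,fx=2.5,fy=2.5,interpolation=cv2.INTER_CUBIC)
o=np.zeros((563,790,3),np.uint8);o[:,:390]=A1;o[:400,390:]=B1
cv2.imwrite("pics/rack.png",o)
E
```

```text
(no output)
```

View pics/topstand.png

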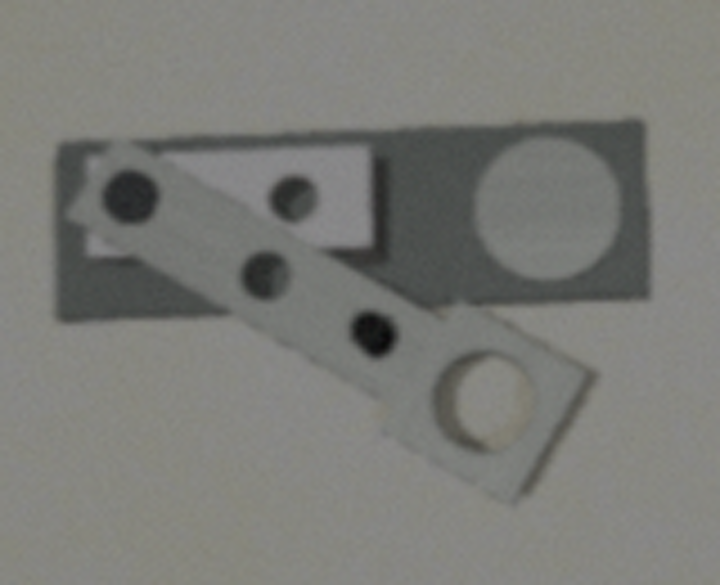

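View pics/rack.png

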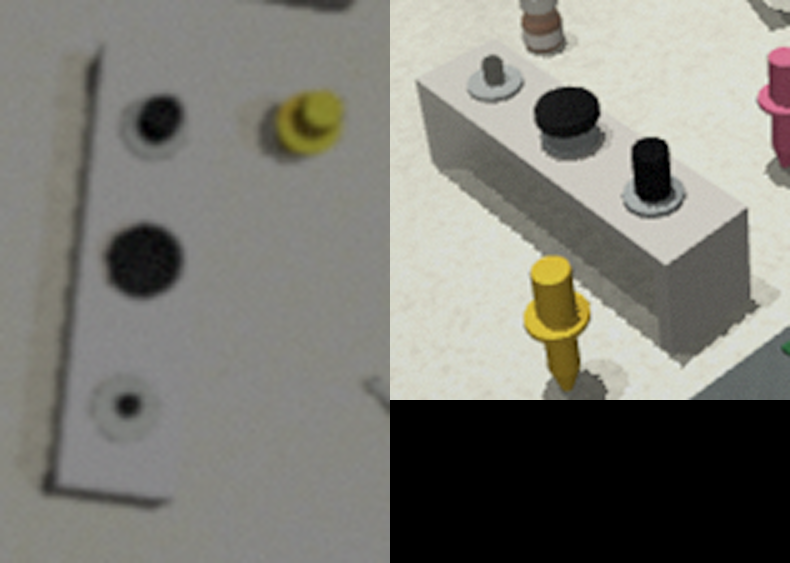

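The top picture shows, in full-frame pixels, the stand with pivot (159,184), arm hole (189,201), knob (213,214) and the lower plate's hole (195,184).
Rack candidates in the top view:
- far hole (372,172): collar with a straight black grip
- middle (368,205): wide disc, the plug
- near (364,239): thin grip, the rod
- yellow (407,173) and pink (313,178): look-alikes

The far one fits the description, and the enlarged crop confirms it. Next I measure it.

```bash
python3 - <<'E'
from h import *
def blobs(n,box,lo,hi):
    a=np.load(n+"0.npz"); p=a["p"]; u0,v0,u1,v1=box
    g=cv2.cvtColor(p,cv2.COLOR_RGB2GRAY)[v0:v1,u0:u1]
    g=cv2.resize(g,None,fx=4,fy=4,interpolation=cv2.INTER_CUBIC)
    m=((g>=lo)&(g<hi)).astype(np.uint8)
    out=[]
    for c in cv2.findContours(m,cv2.RETR_EXTERNAL,cv2.CHAIN_APPROX_NONE)[0]:
        A=cv2.contourArea(c)/16
        if A<20: continue
        (x,y),r_=cv2.minEnclosingCircle(c); M=cv2.moments(c)
        out.append(((M["m10"]/M["m00"]+.5)/4-.5+u0,(M["m01"]/M["m00"]+.5)/4-.5+v0,A,r_/4))
    return out
ct=np.load("top0.npz"); cs=np.load("scene0.npz")
g=cv2.cvtColor(ct["p"],cv2.COLOR_RGB2GRAY)
print(g[214,213],g[183,158],g[201,189],g[184,195],g[172,372])
for name,box in dict(knob=(205,206,222,223),pivot=(148,174,170,194),armhole=(181,193,197,210),basehole=(186,176,204,193),pin=(360,160,384,184),plug=(355,192,382,218),rod=(355,230,374,247)).items():
    for th in (45,60,80,95):
        for b in blobs("top",box,0,th):
            if b[2]<250: print(name,th,np.round(b,1),[np.round(ray(ct,b[0],b[1],z)[:2],4).tolist() for z in (.074,.08,.09,.121,.128)])
for name,box in dict(knob=(308,158,328,184),pin=(222,276,250,310)).items():
    for th in (45,60):
        for b in blobs("scene",box,0,th): print("scene",name,th,np.round(b,1))
W=cloud(ct,ct["d"])
for n,(u,v) in dict(knob=(213,214),pin=(373,171),arm=(175,193),plate=(207,180),pivot=(158,184),rack=(365,222)).items(): print(n,W[v-1:v+2,u-1:u+2].reshape(-1,3).mean(0).round(4))
E
```

```text
27 44 56 66 26
knob 45 [212.6 213.8  52.6   4.7] [[0.5265, 0.1324], [0.5256, 0.1316], [0.524, 0.1304], [0.5191, 0.1264], [0.518, 0.1256]]
knob 60 [212.6 213.7  63.1   5. ] [[0.5266, 0.1324], [0.5257, 0.1317], [0.5241, 0.1304], [0.5192, 0.1265], [0.5181, 0.1256]]
knob 80 [212.7 213.7  77.9   5.5] [[0.5267, 0.1323], [0.5258, 0.1316], [0.5242, 0.1303], [0.5193, 0.1264], [0.5182, 0.1255]]
knob 95 [212.6 213.7  91.5   5.9] [[0.5268, 0.1324], [0.5259, 0.1316], [0.5243, 0.1304], [0.5194, 0.1264], [0.5183, 0.1256]]
pivot 45 [158.1 183.   42.    4.7] [[0.6116, 0.2746], [0.6102, 0.2732], [0.608, 0.2709], [0.6012, 0.2637], [0.5996, 0.262]]
pivot 60 [158.6 183.4  88.5   5.6] [[0.6106, 0.2733], [0.6092, 0.272], [0.607, 0.2696], [0.6002, 0.2624], [0.5986, 0.2608]]
pivot 80 [158.6 183.4 109.8   6.2] [[0.6105, 0.2734], [0.6092, 0.272], [0.607, 0.2697], [0.6001, 0.2625], [0.5986, 0.2609]]
pivot 95 [158.6 183.4 127.3   6.7] [[0.6106, 0.2734], [0.6092, 0.2721], [0.607, 0.2697], [0.6002, 0.2625], [0.5986, 0.2609]]
armhole 60 [187.5 200.6  45.7   4.6] [[0.5629, 0.1975], [0.5618, 0.1965], [0.5599, 0.1947]
[... 1464 characters left out ...]
.8 232.2   9.1] [[0.5397, -0.2687], [0.5386, -0.2677], [0.537, -0.2659], [0.5318, -0.2606], [0.5306, -0.2593]]
rod 80 [364.1 238.2  23.7   3. ] [[0.4534, -0.2547], [0.4528, -0.2537], [0.4517, -0.2521], [0.4485, -0.2471], [0.4478, -0.2459]]
rod 95 [364.1 238.1  30.7   3.3] [[0.4535, -0.2547], [0.4529, -0.2537], [0.4518, -0.2521], [0.4486, -0.2471], [0.4479, -0.2459]]
scene knob 45 [317.6 171.4 151.3   9.4]
scene knob 60 [317.6 171.5 159.2   9.7]
scene pin 45 [234.3 292.7 320.6  12.9]
scene pin 60 [234.4 292.8 333.3  13.1]
knob [0.5175 0.1247 0.1272]
pin [ 0.6181 -0.2789  0.1196]
arm [0.5808 0.2272 0.0888]
plate [0.6168 0.1472 0.0712]
pivot [0.6038 0.2695 0.0969]
rack [ 0.4943 -0.2585  0.0785]
```

```bash
python3 - <<'E'
from h import *
ct=np.load("top0.npz"); cs=np.load("scene0.npz"); 
print("knob scene", proj(cs,[.519,.126,.109]), proj(cs,[.529,.126,.109]), proj(cs,[.519,.136,.109]))
print("pin scene", proj(cs,[.616,-.275,.103]))
W=cloud(ct,ct["d"])
# edges of pivot/plate via depth plane segments; height map over path
for nm,(u,v) in dict(glass=(97,257),lamp=(30,370)).items(): print(nm,np.nanmax(W[v-15:v+15,u-15:u+15,2]), ray(ct,u,v,0))
cw=np.load("wrist0.npz"); Ww=cloud(cw,cw["d"])
for u,v in [(350,185),(400,232),(450,280),(500,325),(540,360)]: print(Ww[v,u].round(3))
# lower dark base edges -> stand direction: alu plate bright mask edges
g=cv2.cvtColor(ct["p"],cv2.COLOR_RGB2GRAY)
# pts of dark base plate top edge & bottom
m=((g>60)&(g<100)).astype(np.uint8)
E
```

```text
knob scene (np.float64(315.4597116417949), np.float64(171.7938097874113)) (np.float64(319.3571508440174), np.float64(172.99516661600882)) (np.float64(317.879833096277), np.float64(170.00564935884736))
pin scene (np.float64(232.4006256581269), np.float64(290.9924770590228))
glass 0.0973701904835105 [0.42861296 0.45346795 0.        ]
lamp 0.35124706408177764 [0.14036302 0.61734147 0.        ]
[0.207 0.615 0.043]
[0.205 0.616 0.187]
[0.205 0.617 0.246]
[0.194 0.612 0.289]
[0.195 0.613 0.303]
```

```bash
python3 -m creep '[[-50,-32,0,0,0,0,0],[-100,-64,0,0,0,0,0],[-150,-96,0,0,0,9,0],[-200,-128,0,0,0,19,0],[-252,-160,0,0,0,29,0],[-302,-192,0,0,0,39,0],[-352,-224,0,0,0,49,0],[-402,-256,0,0,0,59,0],[-452,-287,0,0,0,69,0],[-452,-287,0,0,0,78,0]]'
python3 -m creep '[[0,0,15,0,0,9,0],[0,0,30,0,0,9,0],[0,0,30,0,0,9,0]]'
python3 - <<'E'
from h import *
s=sense();print(s["time_s"],s["ee_pos"],s["ee_rot"],s["qpos"])
c=get_calibration("wrist"); p,d=grab_frame("wrist"); cv2.imwrite("pics/w1.png",p[:,:,::-1]); np.savez("w1.npz",p=p,d=d,**c)
print(proj(c,[.52,.127,.128]))
E
```

```text
time_s: 1.4
ee_pos: [0.5225, 0.1242, 0.2303]
ee_rot: [[0.127, 0.992, -0.0], [0.992, -0.127, -0.002], [-0.002, -0.0, -1.0]]
contact_force: [-0.7, 1.1, 0.3]
finger_gap: 1.005
time_s: 1.78
ee_pos: [0.5209, 0.1241, 0.1986]
ee_rot: [[0.278, 0.961, -0.004], [0.961, -0.278, -0.003], [-0.004, -0.003, -1.0]]
contact_force: [-0.2, -0.4, 0.2]
finger_gap: 0.999
1.775 [0.52093352 0.12414726 0.19860147] [[ 0.27822414  0.96050755 -0.00407038]
 [ 0.9605084  -0.27823645 -0.00284609]
 [-0.00386622 -0.00311778 -0.99998767]] [ 0.11684781  0.31236909 -0.09736146  1.16544023 -0.00235215  1.96960222]
(np.float64(276.5751213251395), np.float64(217.99709151252733))
```

View pics/w1.png

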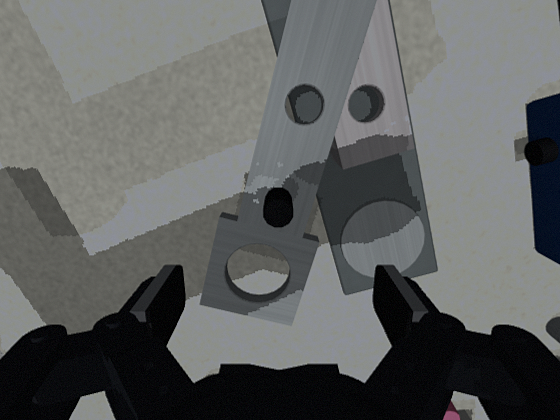

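The wrist picture shows the knob at (279,207), the arm's hole at (305,104), the plate's hole at (366,104) and the funnel opening at (258,272). All are measured here together.

```bash
cat >> h.py <<'E'
def fitcirc(P):
    A=np.c_[2*P,np.ones(len(P))]; s=np.linalg.lstsq(A,(P**2).sum(1),rcond=None)[0]
    return s[:2],np.sqrt(s[2]+s[:2]@s[:2])
E
python3 - <<'E'
from h import *
a=np.load("w1.npz"); W=cloud(a,a["d"]); z=W[...,2]; 
g=cv2.cvtColor(a["p"],cv2.COLOR_RGB2GRAY)
sub=np.zeros(g.shape,bool); sub[170:240,255:305]=1
k=sub&(z>.120)&(z<.135); P=W[k]; print("knob",len(P),P.mean(0),P.min(0),P.max(0))
print("arm z",np.nanmedian(z[120:180,290:310]),"plate z",np.nanmedian(z[60:90,365:375]))
# knob top rim by depth
c=max(cv2.findContours(k.astype(np.uint8),0,1)[0],key=cv2.contourArea)
print(cv2.fitEllipse(c))
(u,v),_,_=cv2.fitEllipse(c); print(ray(a,u,v,.128))
# holes: pixels in window whose depth is below surface
for nm,(u0,v0,u1,v1),zp in [("armhole",(275,78,335,132),.09),("basehole",(340,78,392,130),.074),("funnel",(215,230,300,310),.09)]:
    m=((z<zp-.006)|~np.isfinite(z))[v0:v1,u0:u1].astype(np.uint8)
    for c in cv2.findContours(m,0,1)[0]:
        if cv2.contourArea(c)<150: continue
        Q=np.array([ray(a,x+u0,y+v0,zp)[:2] for x,y in c[:,0]]); print(nm,cv2.contourArea(c),*fitcirc(Q),Q.min(0),Q.max(0))
    gg=g[v0:v1,u0:u1]; t,m=cv2.threshold(gg,0,1,cv2.THRESH_BINARY_INV+cv2.THRESH_OTSU)
    for c in cv2.findContours(m,0,1)[0]:
        if cv2.contourArea(c)<150: continue
        Q=np.array([ray(a,x+u0,y+v0,zp)[:2] for x,y in c[:,0]]); print(" grey",nm,t,cv2.contourArea(c),*fitcirc(Q))
cv2.imwrite("pics/w1c.png",cv2.resize(a["p"][70:240,240:400,::-1],None,fx=3.5,fy=3.5,interpolation=cv2.INTER_CUBIC))
E
```

```text
knob 755 [0.52193069 0.1313301  0.12714841] [0.51112707 0.11991295 0.12004003] [0.53234909 0.14099262 0.12914914]
arm z 0.08957164885003398 plate z 0.0735432412299578
((277.4950256347656, 211.18849182128906), (29.859113693237305, 30.516990661621094), 3.339080810546875)
[0.5220024  0.13159735 0.128     ]
armhole 1057.5 [0.55994004 0.19426411] 0.013237621730781208 [0.54648547 0.18075404] [0.57333023 0.20778162]
 grey armhole 89.0 1218.0 [0.5604371  0.19414904] 0.014205551061270099
basehole 900.5 [0.60738161 0.18150432] 0.012968796746003245 [0.59442482 0.16821881] [0.62040688 0.1949922 ]
 grey basehole 94.0 1027.5 [0.60835338 0.18126073] 0.013858784478428863
funnel 2693.5 [0.48607576 0.07240907] 0.026731713034024236 [0.4586546  0.04543971] [0.51355512 0.09918641]
 grey funnel 104.0 6206.0 [0.4847446  0.07538153] 0.04125556806375428
```

View pics/w1c.png

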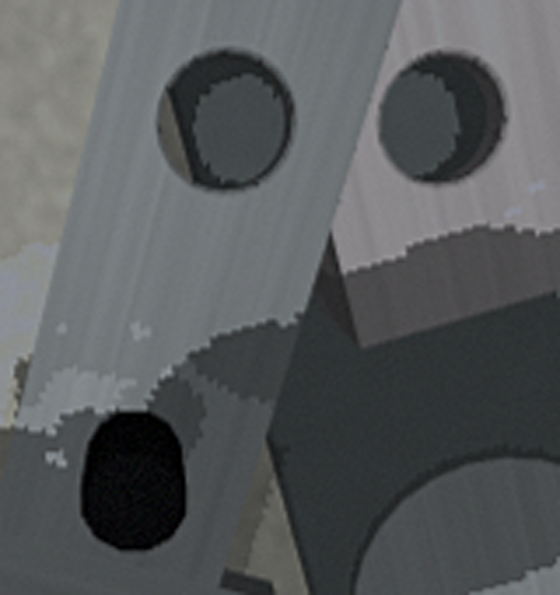

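```bash
python3 -m creep '[[7,-1,30,0,0,0,0],[7,-1,60,0,0,0,0],[7,-1,85,0,0,0,0],[7,-1,100,0,0,0,0.4],[7,-1,100,0,0,0,1],[7,-1,100,0,0,0,1],[7,-1,100,0,0,0,1],[7,-1,100,0,0,0,1],[7,-1,100,0,0,0,1]]'
python3 - <<'E'
from h import *
s=sense();x=s["ee_pos"];R=np.array(s["ee_rot"]);print(s["time_s"],x,s["contact_force"],s["finger_gap"],s["qpos"])
# swing waypoints
pv=np.array([.6074,.271]);b=np.array([.007,-1]);
k=np.array([.522,.1315]); rr=np.linalg.norm(k-pv); th0=np.arctan2(*( [-(k-pv)[0],-(k-pv)[1]] ))
print(rr,th0)
for th in np.linspace(.5,-.007,8):
    q=pv+.165*np.array([-np.sin(th),-np.cos(th)]); d=np.r_[q-x[:2],0]; print(round(th,3),q.round(4),(R.T@d*1000).round(1))
E
```

```text
time_s: 2.95
ee_pos: [0.5234, 0.1311, 0.101]
ee_rot: [[0.278, 0.96, 0.0], [0.96, -0.278, -0.002], [-0.002, 0.001, -1.0]]
contact_force: [0.1, -0.7, 5.9]
finger_gap: 0.237
2.95 [0.52337079 0.13108123 0.1010034 ] [ 0.0571089  -0.68927754  5.88830842] 0.23733969221040438 [ 0.12925366  0.3815141  -0.26200617  0.92736526 -0.00248338  1.98228025]
0.16356469667993764 0.5493319202597385
0.5 [0.5283 0.1262] [-3.3  6.1  0. ]
0.428 [0.539  0.1209] [-5.5 17.8  0. ]
0.355 [0.55   0.1163] [-6.8 29.7  0. ]
0.283 [0.5614 0.1126] [-7.2 41.7  0.1]
0.21 [0.573  0.1096] [-6.8 53.6  0.1]
0.138 [0.5847 0.1076] [-5.5 65.5  0.1]
0.065 [0.5966 0.1064] [-3.4 77.2  0.1]
-0.007 [0.6086 0.106 ] [-0.4 88.8  0.1]
```

```bash
python3 -m creep '[[-3,6,-1,0,0,0,1],[-5,18,-1,0,0,0,1],[-7,30,-1,0,0,0,1],[-7,42,-1,0,0,0,1],[-7,54,-1,0,0,0,1],[-5,66,-1,0,0,0,1],[-3,77,-1,0,0,0,1],[0,89,-1,0,0,0,1],[0,89,-1,0,0,0,1],[0,89,-1,0,0,0,1]]'
python3 - <<'E'
from h import *
s=sense();print(s["time_s"],s["ee_pos"],s["contact_force"],s["finger_gap"])
c=get_calibration("wrist"); p,d=grab_frame("wrist"); cv2.imwrite("pics/w2.png",p[:,:,::-1]); np.savez("w2.npz",p=p,d=d,**c)
E
```

```text
time_s: 4.2
ee_pos: [0.6099, 0.1021, 0.1012]
ee_rot: [[0.282, 0.959, 0.0], [0.959, -0.282, -0.01], [-0.01, 0.003, -1.0]]
contact_force: [0.4, -9.0, -8.2]
finger_gap: 0.238
4.2 [0.60988357 0.1020769  0.1011539 ] [ 0.38673957 -9.04661513 -8.2108574 ] 0.23768578072115165
```

View pics/w2.png

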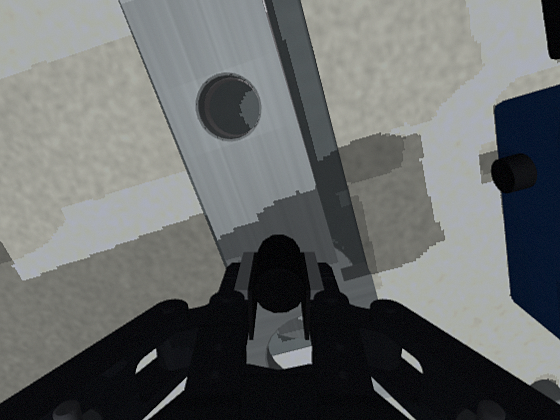

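The arm hole is now at (229,106), and the lower hole shows through it nearly concentric. I check the angle.

```bash
python3 - <<'E'
from h import *
a=np.load("w2.npz"); W=cloud(a,a["d"]); z=W[...,2]
u0,v0,u1,v1=190,65,268,145
for zc,zp in((.084,.09),(.068,.074)):
    m=((z<zc)|~np.isfinite(z))[v0:v1,u0:u1].astype(np.uint8)
    for c in cv2.findContours(m,0,1)[0]:
        if cv2.contourArea(c)<300: continue
        Q=np.array([ray(a,x+u0,y+v0,zp)[:2] for x,y in c[:,0]]); h,rad=fitcirc(Q); print(zc,h,rad)
        if zp==.09:
            dd=h-np.array([.6074,.271]); print("theta",np.arctan2(-dd[0],-dd[1])+.007,np.linalg.norm(dd))
cv2.imwrite("pics/w2c.png",cv2.resize(a["p"][v0:v1,u0:u1,::-1],None,fx=7,fy=7,interpolation=cv2.INTER_CUBIC))
E
```

```text
0.084 [0.60988271 0.18084949] 0.013126271256205248
theta -0.020532652915884672 0.0901846882736599
0.068 [0.60905914 0.18086382] 0.013131522255429545
```

View pics/w2c.png

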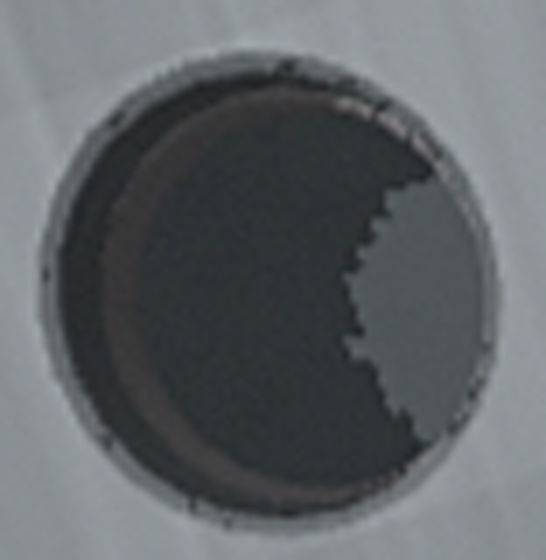

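```bash
python3 -m creep '[[0,0,0,0,0,0,0.5],[0,0,0,0,0,0,0],[0,0,0,0,0,0,0],[0,0,0,0,0,0,0],[0,0,-30,0,0,0,0],[0,0,-80,0,0,0,0],[0,0,-139,0,0,0,0],[0,0,-139,0,0,0,0]]'
python3 - <<'E'
from h import *
s=sense();print(s["time_s"],s["ee_pos"],s["contact_force"],s["finger_gap"])
c=get_calibration("wrist"); p,d=grab_frame("wrist"); cv2.imwrite("pics/w3.png",p[:,:,::-1]); np.savez("w3.npz",p=p,d=d,**c)
z=cloud(c,d)[...,2]
u,v=map(int,proj(c,[.609,.181,.09])); print(u,v); u0,v0=max(u-40,0),max(v-40,0)
for zc,zp in((.084,.09),(.068,.074)):
    m=((z<zc)|~np.isfinite(z))[v0:v+40,u0:u+40].astype(np.uint8)
    for k in cv2.findContours(m,0,1)[0]:
        if cv2.contourArea(k)<200: continue
        Q=np.array([ray(c,x+u0,y+v0,zp)[:2] for x,y in k[:,0]]); print(zc,cv2.contourArea(k),*fitcirc(Q))
E
```

```text
time_s: 5.25
ee_pos: [0.6131, 0.1041, 0.2465]
ee_rot: [[0.282, 0.959, 0.012], [0.96, -0.281, -0.009], [-0.006, 0.014, -1.0]]
contact_force: [1.1, -0.0, -0.6]
finger_gap: 0.999
5.25 [0.61313834 0.10407782 0.24653593] [ 1.0943635  -0.03127433 -0.59507603] 0.9993523571740456
247 111
0.084 727.5 [0.60950141 0.18121005] 0.0131683777579031
0.084 587.5 [0.57743927 0.17815745] 0.017191527405805474
0.084 487.5 [0.63945566 0.18411391] 0.016125527755557596
0.068 655.5 [0.60871947 0.1812209 ] 0.013180827151745702
0.068 585.0 [0.57407333 0.1784225 ] 0.01799895103916245
0.068 420.0 [0.6406242  0.18553591] 0.01600170047259789
```

View pics/w3.png

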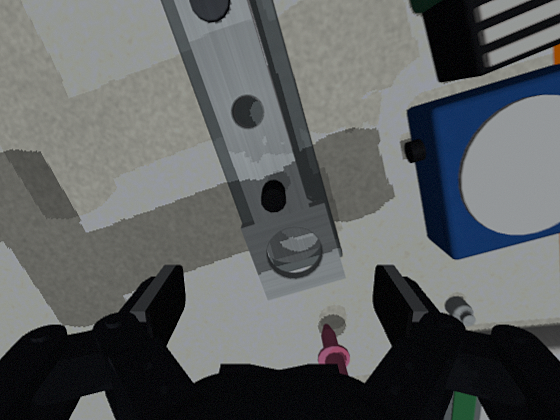

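The arm stayed put, with its hole (247,111) over the lower one: (0.6095, 0.1812) against (0.608, 0.1812). Now I go to the rack.

```bash
python3 -m creep '[[-40,12,0,0,0,-10,0],[-80,25,0,0,0,-20,0],[-120,38,0,0,0,-30,0],[-160,51,0,0,0,-40,0],[-200,64,0,0,0,-50,0],[-240,77,0,0,0,-60,0],[-280,90,0,0,0,-70,0],[-320,102,0,0,0,-80,0],[-356,113,0,0,0,-90,0],[-356,113,0,0,0,-98,0]]'
python3 -m creep '[[0,0,0,0,0,0,0],[0,0,0,0,0,0,0]]'
python3 - <<'E'
from h import *
s=sense();print(s["time_s"],s["ee_pos"],s["ee_rot"],s["qpos"])
c=get_calibration("wrist"); p,d=grab_frame("wrist"); cv2.imwrite("pics/w4.png",p[:,:,::-1]); np.savez("w4.npz",p=p,d=d,**c)
print(proj(c,[.62,-.27,.121]))
E
```

```text
time_s: 6.55
ee_pos: [0.6189, -0.2722, 0.2443]
ee_rot: [[-0.99, 0.144, 0.004], [0.144, 0.99, -0.009], [-0.005, -0.008, -1.0]]
contact_force: [0.5, -0.1, 0.5]
finger_gap: 0.999
time_s: 6.8
ee_pos: [0.6183, -0.2716, 0.2429]
ee_rot: [[-0.989, 0.146, 0.002], [0.146, 0.989, -0.007], [-0.003, -0.007, -1.0]]
contact_force: [0.5, -0.2, 0.2]
finger_gap: 1.001
6.8 [ 0.61832448 -0.27162599  0.2428579 ] [[-0.98931059  0.14581451  0.00163747]
 [ 0.14579855  0.98928614 -0.00746407]
 [-0.0027083  -0.00714554 -0.9999708 ]] [-0.5051292   0.59848443  0.4638668   1.43113361 -0.00573952 -0.35881336]
(np.float64(281.807414741921), np.float64(203.23730920001373))
```

View pics/w4.png

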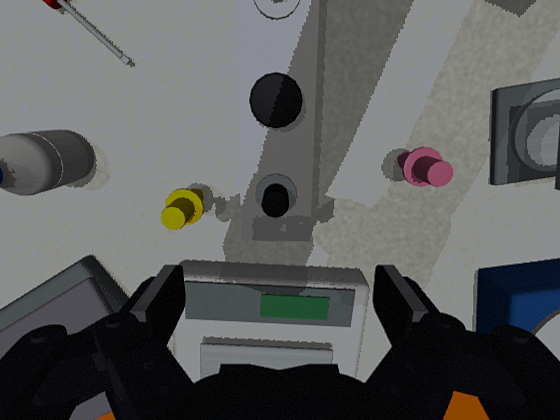

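The pin is at (275,200) with its collar around it, the plug at (275,99), the yellow one at (178,212) and the pink one at (430,168). Next I measure the pin axis.

```bash
python3 - <<'E'
from h import *
a=np.load("w4.npz"); W=cloud(a,a["d"]); z=W[...,2]
s=np.zeros(z.shape,bool); s[165:240,245:310]=1
k=s&(z>.115)&(z<.13); print(np.nanmedian(z[k]),W[k].mean(0))
c=max(cv2.findContours(k.astype(np.uint8),0,1)[0],key=cv2.contourArea); (u,v),ax,_=cv2.fitEllipse(c); T=ray(a,u,v,.121); print("grip top",(u,v),ax,T)
k=s&(z>.0825)&(z<.088); kk=s&(z>.0825); c=max(cv2.findContours(kk.astype(np.uint8),0,1)[0],key=cv2.contourArea)
Q=np.array([ray(a,x,y,.085)[:2] for x,y in c[:,0]]); print("collar",*fitcirc(Q))
s2=np.zeros(z.shape,bool); s2[60:140,240:315]=1; k=s2&(z>.095); print("plug",W[k].mean(0),W[k][:,2].max())
x=sense()["ee_pos"];R=np.array(sense()["ee_rot"]); 
print("shift mm",R.T@(np.r_[T[:2],x[2]]-x)*1000)
E
```

```text
0.12049270911704818 [ 0.61941323 -0.27603372  0.12030206]
grip top (274.74664306640625, 203.3040008544922) (26.18503761291504, 26.709348678588867) [ 0.61919515 -0.27596248  0.121     ]
collar [ 0.62110994 -0.27639079] 0.019888101997594592
plug [ 0.5360912  -0.26320359  0.10845207] 0.11097631153311177
shift mm [-1.30598228 -4.35472389  0.03637706]
```

```bash
python3 -m creep '[[-2,-4,40,0,0,0,0],[-2,-4,90,0,0,0,0],[-2,-4,130,0,0,0,0],[-2,-4,153,0,0,0,0.3],[-2,-4,153,0,0,0,1],[-2,-4,153,0,0,0,1],[-2,-4,153,0,0,0,1],[-2,-4,153,0,0,0,1],[-2,-4,153,0,0,0,1],[-2,-4,153,0,0,0,1]]'
python3 - <<'E'
from h import *
s=sense();print(s["time_s"],s["ee_pos"],s["contact_force"],s["finger_gap"])
E
```

```text
time_s: 8.1
ee_pos: [0.6217, -0.2775, 0.0925]
ee_rot: [[-0.989, 0.145, 0.006], [0.145, 0.989, -0.009], [-0.007, -0.008, -1.0]]
contact_force: [0.4, 0.9, 7.1]
finger_gap: 0.265
8.1 [ 0.62166704 -0.27751694  0.09254668] [0.37505003 0.90591753 7.1427925 ] 0.26452374462166284
```

```bash
python3 -m creep '[[0,0,-20,0,0,0,1],[0,0,-50,0,0,0,1],[0,0,-90,0,0,0,1],[0,0,-130,0,0,0,1],[0,0,-157,0,0,0,1],[0,0,-157,0,0,0,1],[0,0,-157,0,0,0,1]]'
python3 - <<'E'
from h import *
s=sense();print(s["time_s"],s["ee_pos"],s["ee_rot"],s["contact_force"],s["finger_gap"])
for n in("scene","wrist"):
    c=get_calibration(n);p,d=grab_frame(n); np.savez(n+"5.npz",p=p,d=d,**c)
    cv2.imwrite(f"pics/{n}5.png",p[:,:,::-1])
E
```

```text
time_s: 8.98
ee_pos: [0.6203, -0.2759, 0.2479]
ee_rot: [[-0.989, 0.145, 0.004], [0.145, 0.989, -0.008], [-0.005, -0.008, -1.0]]
contact_force: [0.0, 0.4, -2.1]
finger_gap: 0.258
8.975 [ 0.62028378 -0.27586392  0.24788651] [[-0.98937076  0.14535791  0.00407095]
 [ 0.1453208   0.98934997 -0.00827618]
 [-0.0052306  -0.00759662 -0.99995747]] [ 0.0311058   0.41109793 -2.07540912] 0.25846047206556205
```

View pics/scene5.png

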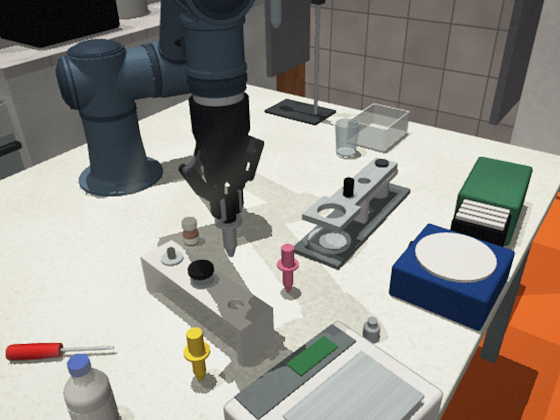

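View pics/wrist5.png

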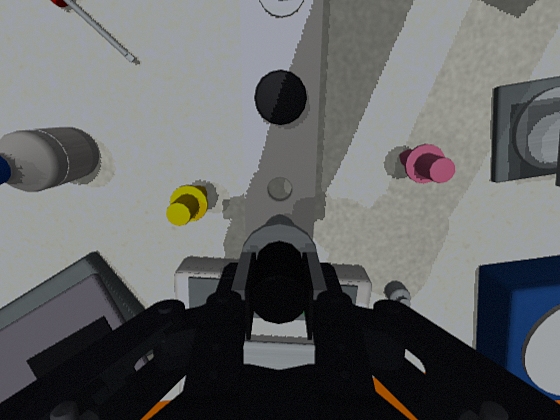

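```bash
python3 - <<'E'
from h import *
a=np.load("wrist5.npz"); W=cloud(a,a["d"]); s=sense(); x=np.array(s["ee_pos"]);R=np.array(s["ee_rot"])
L=(W-x)@R*1000  # tool frame mm
box=L[205:260,235:325]
m=(box[...,2]>-5)&(box[...,2]<25); print(m.sum())
m8=m.astype(np.uint8)
# top boundary per column
pts=[]
for j in range(m.shape[1]):
    i=np.flatnonzero(m[:,j])
    if len(i): pts.append((i[0]+205,j+235))
print(np.round([L[v,u] for v,u in pts[::6]],1).tolist())
zc=np.median([L[v,u][2] for v,u in pts]); print("collar z",zc)
Q=np.array([L[v,u][:2] for v,u in pts if abs(L[v,u][2]-zc)<3]); print(fitcirc(Q),len(Q))
f=lambda u: None
from scipy.optimize import least_squares
print(least_squares(lambda p:np.hypot(*(Q-p).T)-20,[0,0]).x)
E
```

```text
1857
[[11.0, -17.7, -4.2], [11.8, -16.3, 11.0], [15.8, -13.1, 10.6], [17.8, -10.0, 11.1], [19.4, -7.0, 11.2], [20.1, -3.9, 10.7], [20.8, -0.9, 11.6], [20.3, 2.1, 11.6], [19.8, 5.2, 11.6], [19.3, 8.1, 9.9], [16.9, 11.2, 10.6], [14.9, 14.3, 10.3], [10.3, 17.4, 9.6]]
collar z 10.86788822500278
(array([ 0.90886215, -0.02332161]), np.float64(19.76762323248934)) 75
[ 0.63402923 -0.02638801]
```

```bash
python3 -m creep '[[8,45,0,0,0,0,1],[16,90,0,0,0,10,1],[23,135,0,0,0,20,1],[31,180,0,0,0,30,1],[39,225,0,0,0,40,1],[46,270,0,0,0,50,1],[54,315,0,0,0,60,1],[62,360,0,0,0,70,1],[70,405,0,0,0,79,1],[77,450,0,0,0,88,1]]'
python3 -m creep '[[0,0,0,0,0,0,1],[0,0,0,0,0,0,1]]'
python3 - <<'E'
from h import *
s=sense();x=np.array(s["ee_pos"]);R=np.array(s["ee_rot"]);print(s["time_s"],x,R,s["finger_gap"])
print(R.T@(np.array([.609,.1805,x[2]])-x)*1000)
c=get_calibration("wrist");p,d=grab_frame("wrist");np.savez("w6.npz",p=p,d=d,**c); cv2.imwrite("pics/w6.png",p[:,:,::-1])
c=get_calibration("scene");p,d=grab_frame("scene");cv2.imwrite("pics/s6.png",cv2.resize(p[80:270,220:440,::-1],None,fx=3,fy=3))
E
```

```text
time_s: 10.32
ee_pos: [0.608, 0.1821, 0.2422]
ee_rot: [[0.116, 0.993, -0.0], [0.993, -0.116, -0.008], [-0.008, 0.001, -1.0]]
contact_force: [0.4, -0.3, -0.5]
finger_gap: 0.258
time_s: 10.58
ee_pos: [0.6072, 0.1818, 0.2407]
ee_rot: [[0.115, 0.993, -0.002], [0.993, -0.115, -0.009], [-0.009, -0.001, -1.0]]
contact_force: [0.5, -0.3, -1.4]
finger_gap: 0.263
10.575 [0.60722763 0.1818191  0.24074944] [[ 0.11458254  0.9934106  -0.00249382]
 [ 0.99336968 -0.11460074 -0.00912936]
 [-0.00935499 -0.00143122 -0.99995522]] 0.2627481164853211
[-1.10726841  1.91186276  0.00762253]
```

View pics/w6.png

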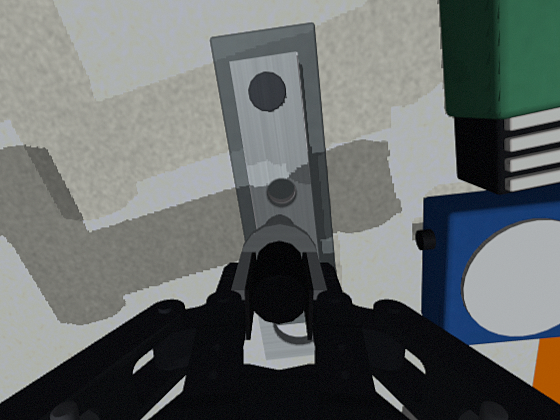

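View pics/s6.png

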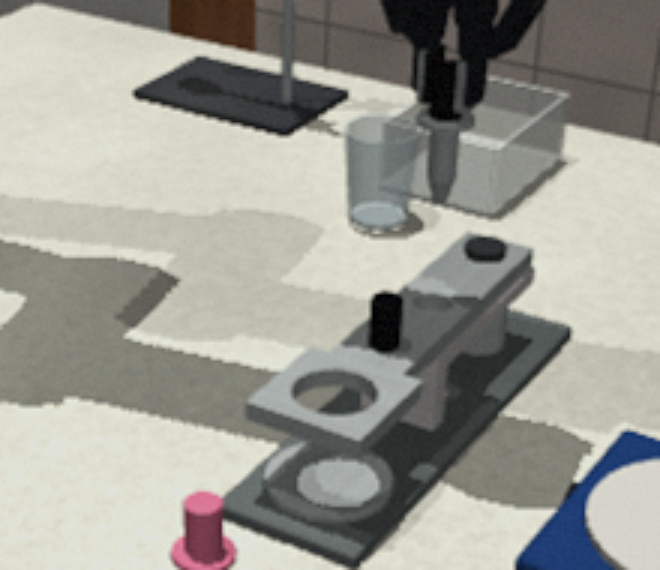

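The hole is visible at (281,191). I check it from here, along with the pin's place in the hand.

```bash
python3 - <<'E'
from h import *
from scipy.optimize import least_squares
a=np.load("w6.npz"); W=cloud(a,a["d"]); z=W[...,2]; s=sense(); x=np.array(s["ee_pos"]);R=np.array(s["ee_rot"])
u0,v0=255,165
for zc,zp in((.084,.09),(.068,.074)):
    m=((z<zc)|~np.isfinite(z))[v0:215,u0:308].astype(np.uint8)
    for k in cv2.findContours(m,0,1)[0]:
        if cv2.contourArea(k)<200: continue
        Q=np.array([ray(a,X+u0,Y+v0,zp)[:2] for X,Y in k[:,0]]); print(zc,cv2.contourArea(k),*fitcirc(Q))
L=(W-x)@R*1000; pts=[]
for j in range(240,322):
    i=np.flatnonzero((L[205:260,j,2]>5)&(L[205:260,j,2]<16))
    if len(i): pts.append(L[i[0]+205,j])
Q=np.array(pts); print(np.median(Q[:,2]),least_squares(lambda p:np.hypot(*(Q[:,:2]-p).T)-20,[0,0],loss="soft_l1").x)
E
```

```text
0.084 580.0 [0.60926001 0.18240914] 0.012903788243679234
0.068 446.0 [0.60861169 0.18068717] 0.011915390085992388
11.742921596162594 [ 1.53019809 -0.62785334]
```

```bash
python3 -m creep '[[-1,2,20,0,0.5,0,1],[-1,2,45,0,0.5,0,1],[-1,2,70,0,0.5,0,1],[-1,2,70,0,0.5,0,1],[-1,2,70,0,0.5,0,1]]'
python3 - <<'E'
from h import *
s=sense();x=np.array(s["ee_pos"]);R=np.array(s["ee_rot"]);print(s["time_s"],x,R[:,2],s["contact_force"])
print(R.T@(np.array([.609,.181,x[2]])-x)*1000)
c=get_calibration("scene");p,d=grab_frame("scene");cv2.imwrite("pics/s7.png",cv2.resize(p[120:240,290:430,::-1],None,fx=5,fy=5))
E
```

```text
time_s: 11.3
ee_pos: [0.6101, 0.1784, 0.1725]
ee_rot: [[0.118, 0.993, 0.001], [0.993, -0.118, 0.0], [0.0, 0.001, -1.0]]
contact_force: [1.0, 0.1, -0.4]
finger_gap: 0.26
11.3 [0.61008506 0.17837038 0.17253989] [ 8.08782018e-04  8.26262515e-05 -9.99999670e-01] [ 1.00181241  0.11657116 -0.36905107]
[ 2.48383587e+00 -1.38666351e+00 -6.60300416e-04]
```

View pics/s7.png

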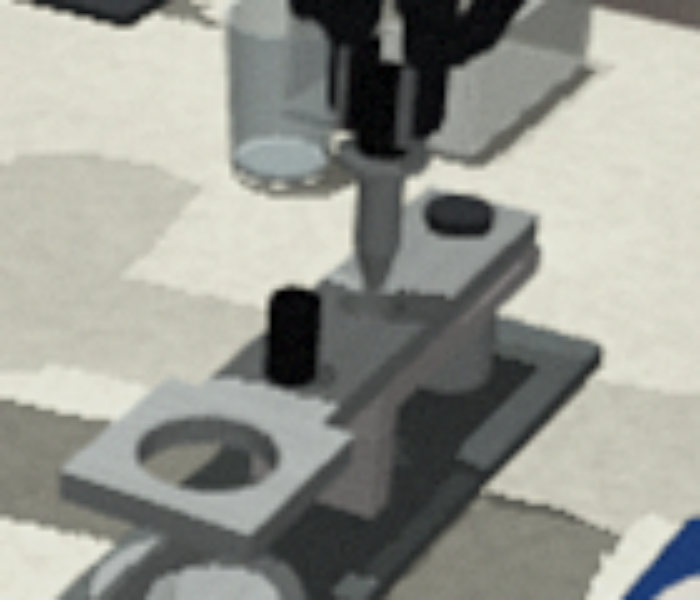

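```bash
python3 -m creep '[[2,-1,3,0,0,0,1],[2,-1,10,0,0,0,1],[2,-1,20,0,0,0,1],[2,-1,30,0,0,0,1],[2,-1,40,0,0,0,1],[2,-1,40,0,0,0,1]]'
```

```text
time_s: 12.1
ee_pos: [0.6087, 0.1806, 0.1315]
ee_rot: [[0.117, 0.993, -0.001], [0.993, -0.117, -0.0], [-0.0, -0.001, -1.0]]
contact_force: [-0.3, 0.0, -1.1]
finger_gap: 0.262
```

```bash
python3 -m creep '[[0,0,7,0,0,0,1],[0,0,14,0,0,0,1],[0,0,20,0,0,0,1],[0,0,24,0,0,0,1],[0,0,25,0,0,0,1],[0,0,25,0,0,0,1]]'
```

```text
time_s: 12.85
ee_pos: [0.6088, 0.1806, 0.1066]
ee_rot: [[0.117, 0.993, -0.001], [0.993, -0.117, -0.0], [-0.0, -0.001, -1.0]]
contact_force: [-0.8, 0.3, -0.6]
finger_gap: 0.259
```

```bash
python3 -m creep '[[0,0,1,0,0,0,1],[0,0,2,0,0,0,1],[0,0,3,0,0,0,1],[0,0,3,0,0,0,1]]'
```

```text
time_s: 13.35
ee_pos: [0.6087, 0.1806, 0.1034]
ee_rot: [[0.117, 0.993, -0.001], [0.993, -0.117, -0.0], [-0.0, -0.001, -1.0]]
contact_force: [0.4, 0.4, -1.1]
finger_gap: 0.264
```

Next to no gap is left under the collar and the force is still near zero, so I release and lift off.

```bash
python3 -m creep '[[0,0,0,0,0,0,0.6],[0,0,0,0,0,0,0.3],[0,0,0,0,0,0,0],[0,0,0,0,0,0,0],[0,0,0,0,0,0,0],[0,0,-20,0,0,0,0],[0,0,-60,0,0,0,0],[0,0,-110,0,0,0,0],[-30,0,-140,0,0,0,0],[-60,0,-140,0,0,0,0]]'
python3 - <<'E'
from h import *
s=sense();print(s["time_s"],s["ee_pos"],s["contact_force"],s["finger_gap"])
c=get_calibration("scene");p,d=grab_frame("scene");cv2.imwrite("pics/s8.png",cv2.resize(p[120:240,290:430,::-1],None,fx=5,fy=5))
c=get_calibration("wrist");p,d=grab_frame("wrist");np.savez("w8.npz",p=p,d=d,**c); cv2.imwrite("pics/w8.png",p[:,:,::-1])
W=cloud(c,d); u,v=map(int,proj(c,[.609,.181,.131])); print(u,v); b=W[max(v-40,0):v+40,u-40:u+40]; z=b[...,2]
k=z>.12; print("grip top",b[k&(z<.14)].mean(0),np.nanmedian(z[k]))
k=(z>.0925)&(z<.099); print("collar",b[k].mean(0),k.sum(),np.nanmedian(z[k]))
E
```

```text
time_s: 14.6
ee_pos: [0.6037, 0.1209, 0.2471]
ee_rot: [[0.116, 0.993, 0.006], [0.993, -0.116, 0.0], [0.001, 0.006, -1.0]]
contact_force: [0.8, 0.3, -0.5]
finger_gap: 0.997
14.6 [0.60367662 0.12086115 0.247079  ] [ 0.84553003  0.33308065 -0.48617864] 0.9974397455268136
276 123
grip top [0.60889689 0.18188567 0.13048645] 0.1305163703218017
collar [0.60897311 0.1833808  0.09460217] 888 0.09460704810367818
```

View pics/s8.png

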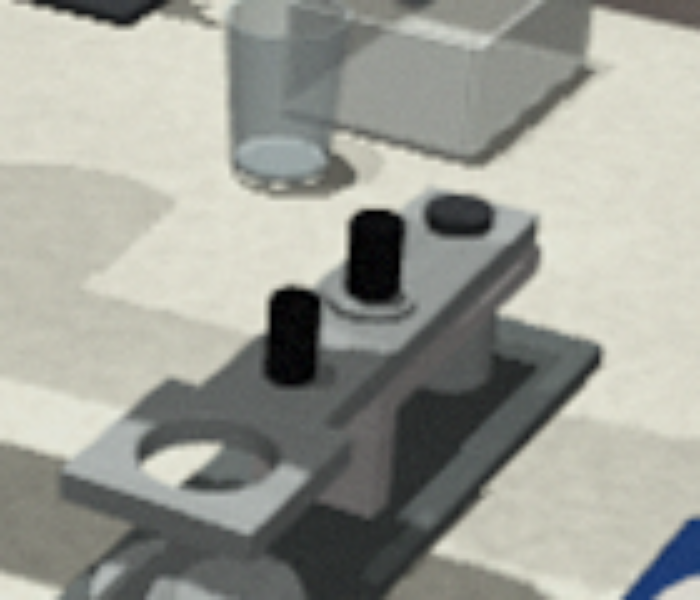

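View pics/w8.png

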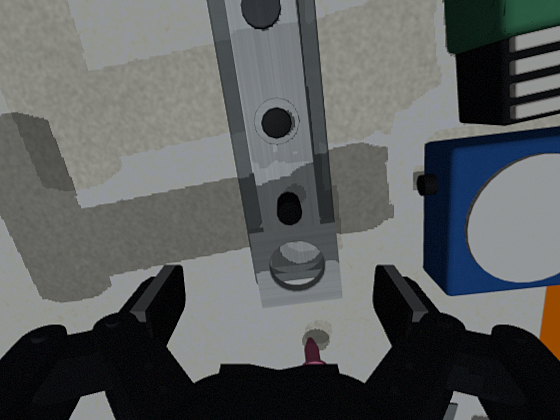

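The collar top is at z 0.0946 (0.095 when seated), the grip top at 0.1305 (expected 0.131), and the pin is upright at (0.609, 0.182). The hand is open and clear, so I hand in.

```bash
python3 -m creep '[[0,0,0,0,0,0,0],[0,0,0,0,0,0,0],[0,0,0,0,0,0,0]]'; python3 -c "
from workcell import r; print(r.close_job())"
```

```text
time_s: 15.08
ee_pos: [0.602, 0.1194, 0.2442]
ee_rot: [[0.119, 0.993, 0.0], [0.993, -0.119, -0.001], [-0.001, 0.0, -1.0]]
contact_force: [-0.4, 0.4, 0.0]
finger_gap: 1.001
the job is handed in; nothing more can be done
None
```

The locking pin is seated through both holes, and the job was handed in at about 15 s of the 58 s allowed; handing in gives no verdict. I swung the arm in by its knob, took the pin from the far hole of the rack, lowered it nose down through both holes, let go and backed off.

- **Arm angle:** about -0.02 rad by the wrist camera, measured before the pin went in. I did not measure it again afterwards.
- **Pin position:** its axis is at (0.609, 0.182) and the lower hole at (0.608, 0.181), so about 1 mm apart.
- **Seating:** the collar top is at 94.6 mm (95 mm when seated) and the grip top at 130.5 mm (131 mm expected). The pin looks upright in the scene picture.
- **Release:** the gripper is open, the tool is at 244 mm height, and the contact force is near zero.

**Disagreements:**
- The top camera put the knob about 4 to 6 mm from where the wrist camera did. I worked from the wrist camera near the parts.
- The wrist readings of the arm hole and lower hole varied by 1 to 2 mm, within the 4 mm side clearance.
- After the lift, the collar measured about 3 to 4 mm lower in the hand than expected, either from depth error or a slight slip. I therefore let go without feeling it touch the arm, and it dropped into place.

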